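# Find the short-drilled bore with the depth rod

## Task

One of the three blind bores in the bolted-down aluminium housing was not drilled to full depth. Take the long depth rod from the stand and feel the bottom of each bore with it, gently, first the left bore, then the middle, then the right (as seen from the robot). Then leave the rod standing on the bottom of the shallow bore as a flag, and leave everything else where it is.

Things in the scene. Friction and masses are not known exactly. Their poses are not given: they have to be found in the camera images.
- depth_rod: Long loose steel rod, 0.1 to 0.16 kg, 140 mm: round shank 10 mm across, 105 mm long, its last 4 mm tapering to a flat 6 mm tip; then a round grip head 20 mm across, 35 mm long, with dark rings. Origin: centre of the tip; z towards the head (its middle is 122 mm from the origin). Starts upright (may lean a little) in one hole of the stand, tip 10 mm and top 150 mm above the table.
- plug_gauge: Bystander: the same kind of gauge, but short (85 mm: shank 50 mm, head 35 mm), standing in the other hole of the stand, its top 95 mm above the table. Origin at the centre of its tip. Not to be used; leave it there.
- stand: Fixed black stand, 60 x 140 mm and 50 mm high on a dark base sheet 80 x 150 x 6 mm, with two upright holes 12 mm wide and 40 mm deep, at y = +40 and -40 mm of its frame; which holds the long rod varies. Origin at the centre of the underside.
- housing: Fixed aluminium block 50 x 130 mm on a steel plate 90 x 170 x 12 mm; level top 64 mm above the table. Three upright blind bores 14 mm wide in a row along y, 40 mm apart: two 40 mm deep, one 29 to 32 mm, which one varies. Rigid flat bottoms: 1 to 5 N held briefly is enough to feel them, over 20 N by the rod is too hard. Origin: centre of the underside, y to the left seen from the robot.
- bore_left (a point): Centre of the mouth of the left bore (housing y = +40 mm), at the top face, 64 mm above the table.
- bore_middle (a point): Centre of the mouth of the middle bore (housing y = 0), at the top face.
- bore_right (a point): Centre of the mouth of the right bore (housing y = -40 mm), at the top face.
- fitting_1: Bystander: loose brass fitting, 22 mm across, 26 mm high, on the table. Origin at the centre of its underside.
- fitting_2: Bystander: another brass fitting like it.
- jar: Bystander: white jar with a steel lid, 52 mm across, 70 mm high. Origin at the centre of its underside.
- oiler: Bystander: clear plastic bottle with a black cap, 48 mm across, 120 mm high. Origin at the centre of its underside.
- screwdriver: Bystander: screwdriver with a black handle, 180 mm long, lying on the table.
- wrench: Bystander: steel wrench, 150 mm long, lying on the table.
There are look-alikes about, which are no part of the job. What is meant by the housing is not orange or red, and is the smaller of those in its own colour.

How it is judged:
On the way, in this order (a step that is already met when the one before it is completed fails the run):
1. the tip of the depth rod presses on the bottom of the left bore (over 0.8 N) (horizontal distance between depth_rod and bore_left below 0.008 m and z of depth_rod in the frame of housing below 0.038 m and (contact force between depth_rod and floor_a_c0 above 0.8 N or contact force between depth_rod and floor_b_c0 above 0.8 N or contact force between depth_rod and floor_c_c0 above 0.8 N)), for 0.1 s.
2. the tip of the depth rod presses on the bottom of the middle bore (over 0.8 N) (horizontal distance between depth_rod and bore_middle below 0.008 m and z of depth_rod in the frame of housing below 0.038 m and (contact force between depth_rod and floor_a_c0 above 0.8 N or contact force between depth_rod and floor_b_c0 above 0.8 N or contact force between depth_rod and floor_c_c0 above 0.8 N)), for 0.1 s.
3. the tip of the depth rod presses on the bottom of the right bore (over 0.8 N) (horizontal distance between depth_rod and bore_right below 0.008 m and z of depth_rod in the frame of housing below 0.038 m and (contact force between depth_rod and floor_a_c0 above 0.8 N or contact force between depth_rod and floor_b_c0 above 0.8 N or contact force between depth_rod and floor_c_c0 above 0.8 N)), for 0.1 s.
At the end, for the whole second after the job is handed in: The depth rod stands at rest on the bottom of the shallow bore: its tip within 6 mm (level) of a bore's axis and 30 to 37.5 mm above the housing's underside (the shallow bottom lies at 32 to 35 mm, the full-depth ones at 24 mm), leaning less than 0.25 rad ((horizontal distance between depth_rod and bore_left below 0.006 m or horizontal distance between depth_rod and bore_middle below 0.006 m or horizontal distance between depth_rod and bore_right below 0.006 m) and z of depth_rod in the frame of housing between 0.03 and 0.0375 m and angle between depth_rod's own z axis and vertical below 0.25 rad and linear speed of depth_rod below 0.02 m/s); the robot touches nothing.
It fails at once if the depth rod pushes on the bottom of a bore or on the housing with over 20 N (contact force between depth_rod and floor_a_c0 above 20 N or contact force between depth_rod and floor_b_c0 above 20 N or contact force between depth_rod and floor_c_c0 above 20 N or contact force between depth_rod and housing above 20 N).
It fails at once if a bystander (plug gauge, fittings, jar, oiler, screwdriver, wrench) is moved by over 25 mm (distance of any of plug_gauge, fitting_1, fitting_2, jar, oiler, screwdriver, wrench from where it was at the start of the episode above 0.025 m).
It also fails if it takes over 56 s, if anything falls off the work surface, if the arm or the gripper's body presses on something with over 40 N, if the wrist force passes 120 N, or if a joint passes its speed limit or range.

## Robot

A 6-joint arm with a two-finger parallel gripper is mounted at the origin on the work surface. World frame = base frame: x ahead of the robot, y to its left, z up, the work surface at z = 0. Lengths are in m, angles in rad, forces in N, time in s.
With the tool pointing down it reaches from about 0.3 to 0.85 m from the base axis. Payload 4.2 kg.
Tool frame: the origin (TCP) lies at the very end of the fingers, on their centre line; the grasp point (between the pads) lies 19 mm behind it (pinch_z is the y of the grasp point in the tool frame, in m); y points along the fingers, x is the direction in which the jaws open and shut, and the axes are right-handed (so a half turn about y gives the same grasp; the last joint's range is limited). The gripper opens to 91 mm and grips with 3 to 60 N. Pads are 32 mm wide; open, the fingers measure 118 mm over their backs; the gripper's body (76 mm by 178 mm) begins 60 mm behind the grasp point.
Start: joints at [1.239, 0.32, 1.565, -0, 1.257, -0.02], TCP at [0.176, 0.547, 0.214] pointing down, gripper open.
Joint ranges: [-3.11, 3.11], [-0.84, 2.01], [0.21, 2.61], [-1.34, 4.49], [0.05, 2.63], [-2.56, 2.56]. Speed limits (rad/s): [2.57, 2.57, 3.14, 3.14, 3.14, 3.14].

## Interface

Orientations are given as a unit quaternion [w, x, y, z].
In Python, from bench import state, get_image, camera_info, close_job, masks_of, pinch_z gives the robot as it stands.
- The arm moves only by the tool carry_out, never from a script. Its argument "rows" is one flat list of numbers, 7 for each row, row after row: the closure, from 0 (fully open) to 1 (shut), then the shift along the tool's x, y, z in mm, then the turn, a rotation vector about the tool's x, y, z in rad. In form: [fingers, dx, dy, dz, rx, ry, rz, fingers, dx, dy, dz, rx, ry, rz, ...]. A call has exactly 8 rows; each row is the pose to reach, as a shift and turn from the pose measured when the call began, along the tool's axes at that moment; what a row does not reach only later rows make up. A row lasts 1/8 s, in which the tool goes at most 62.5 mm and 10.7 degrees, less where a joint would pass 70% of its speed; a pose out of reach is approached as far as the arm can. A call with a gripper value outside its range is refused whole. The fingers move at their own pace and stop on an object; "newtons" is the grip in N (left out, the last holds). Time passes only in rows, so rows that repeat a pose let the fingers close, or fill a call up. It gives the time, the measured TCP pose, the force and the opening at its end, in the units of the state.
- state(): the state, without advancing time (a new reading comes with each control period).
- get_image(name): name is "side" or "top" or "wrist"; returns (picture, depth): 420x560x3 uint8, red, green, blue; 420x560 float32, m along the optical axis (not along the pixel's ray), 0 where there is no reading.
- camera_info(name): a dict with "fx", "fy", "cx", "cy" (pixels), "rvec" (rotation vector, rad) and "tvec" (3), from world to camera coordinates, as OpenCV has them. Camera axes: x right, y down, z forward; pixel columns grow to the right and rows downward; lengths in m; the calibration is good to about 2 mm. A picture is of the moment at which its call begins: read the wrist's pose just before it. camera_info takes no time and is no camera call; for the wrist camera it gives the pose at the moment of the call.
- close_job(): hands the job in, once; it reports no verdict.
Trained networks look in the newest picture that a camera, given by its name, has taken for a name from the list of things; names that differ only in an ending like _2 or _b are one class to them, and where a whole thing is asked for, a point or a joint stands for the part that bears it (a point fixed in the world has none). Each returns a list of dicts, best first, with "conf" (0 to 1); they miss things now and then, are a little off and sometimes report something else, mostly with a low value. They report only what shows in the picture. A call takes as long as a camera call. They do not tell look-alikes from the thing itself.
- masks_of(camera, target): "mask" (420x560 bool, what is visible of it) and "rect" ([left, top, right, bottom] in pixels, round what is visible of it).
The state is a dict: "clock": time; "joint_pos": joint angles; "dq": joint speeds; "joint_torque": joint torques, N m; "position": TCP position; "ee_rot": TCP orientation; "contact_force": force on the tool from outside, world axes, zero at the start; "torque": the same for the moment, N m; "gripper_width": opening from 0.0 (shut) to 1.0 (fully open).
Only numpy, scipy, OpenCV 4.12 (cv2) and the standard library are available. Lean on these libraries where they do the work, as an engineer would, in place of code of your own. Each camera call takes 0.05 s, during which the arm holds its last target. There are 200 camera calls.

## Working session

There is one attempt and no reset: what is moved stays moved. The work goes in short steps, Python scripts to look and compute and a tool call to move; the robot and the scene stay as the last step left them, time stands still between calls to the robot, and variables do not carry over. Pictures are saved under pics/ and viewed, about 8 in all and at most 12, crops included, and the job is handed in when it is done.

Besides the shell and the picture viewer there is one more tool, called after "Emit:" by a JSON object that holds its "api" and its "payload". carry_out: Moves the arm, as the interface text tells. Its arguments: {"type":"object","properties":{"rows":{"type":"array","items":{"type":"number"}},"newtons":{"type":"number"}},"required":["rows"]}

```bash
ls; mkdir -p pics
cat > h.py <<'E'
import numpy as np, cv2
from bench import *
def cam(n):
    c=camera_info(n); R=cv2.Rodrigues(np.array(c['rvec'],float))[0]
    return c,R,np.array(c['tvec'],float)
def cloud(n,d,C=None):
    c,R,t=C or cam(n); v,u=np.mgrid[:420,:560]
    P=np.stack([(u-c['cx'])/c['fx']*d,(v-c['cy'])/c['fy']*d,d],-1)
    return (P-t)@R   # world
def save(n,im): cv2.imwrite('pics/'+n+'.png',im[...,::-1])
E
python3 - <<'E'
from h import *
s=state();print(s, pinch_z)
ims=[]
for n in('top','side'):
    im,d=get_image(n);np.savez('pics/'+n,im=im,d=d);ims.append(im);W=cloud(n,d)
    for t in('housing','stand','depth_rod','plug_gauge'):
        for m in masks_of(n,t)[:4]:
            p=W[m['mask']&(d>0)]
            print(n,t,round(m['conf'],2),m['rect'],np.median(p,0).round(3),p.min(0).round(3),p.max(0).round(3))
save('top',ims[0]);save('side',ims[1])
E
```

```text
pics
{'clock': 0.0, 'joint_pos': array([ 1.23900713e+00,  3.20285860e-01,  1.56566806e+00, -1.97730050e-05,
        1.25738449e+00, -2.00095352e-02]), 'dq': array([ 0.00120615,  0.00136858, -0.00076796,  0.00064284, -0.00220315,
       -0.00112698]), 'joint_torque': array([-2.04938013e-03, -4.12467742e+01, -2.31966573e+01,  7.28021446e-02,
        4.57935117e-02, -1.47830319e-04]), 'position': array([0.17623077, 0.54680316, 0.213128  ]), 'ee_rot': array([-0.57120621,  0.57192378,  0.4158066 , -0.41681115]), 'contact_force': array([ 0.90682861, -0.29226426, -0.0754252 ]), 'torque': array([0.00818069, 0.01065815, 0.03729142]), 'gripper_width': 0.9991856335681245} -0.0188
top housing 0.64 [227.3, 208.5, 281.1, 236.3] [ 0.498 -0.088  0.019] [ 0.457 -0.172 -0.001] [ 0.545 -0.003  0.075]
top housing 0.6 [106.4, 262.2, 185.0, 300.4] [0.306 0.245 0.045] [ 0.238  0.14  -0.005] [0.367 0.382 0.098]
top stand 0.91 [137.5, 196.7, 190.6, 220.8] [0.532 0.2   0.048] [ 0.493  0.129 -0.004] [0.585 0.283 0.146]
top depth_rod 0.3 [143.8, 131.8, 162.7, 151.2] [0.749 0.235 0.066] [ 0.73   0.214 -0.007] [0
[... 326 characters left out ...]
0.002] [0.368 0.38  0.092]
side housing 0.74 [271.6, 209.4, 316.7, 261.5] [ 0.492 -0.046  0.027] [ 0.454 -0.257 -0.002] [0.552 0.002 0.068]
side housing 0.66 [354.3, 196.9, 401.3, 250.4] [ 0.28  -0.148  0.028] [ 0.223 -0.366 -0.003] [ 0.34  -0.096  0.067]
side stand 0.91 [216.3, 275.6, 279.4, 348.8] [0.525 0.235 0.045] [ 0.488  0.083 -0.002] [0.598 0.289 0.09 ]
side depth_rod 0.49 [248.4, 252.5, 258.4, 289.2] [0.531 0.173 0.121] [ 0.522 -0.005 -0.003] [0.601 0.18  0.151]
side depth_rod 0.23 [272.8, 208.1, 318.2, 261.7] [ 0.491 -0.044  0.031] [ 0.455 -0.188 -0.002] [0.551 0.002 0.068]
side plug_gauge 0.55 [233.7, 298.8, 241.3, 316.9] [0.54  0.255 0.079] [0.532 0.239 0.047] [0.551 0.259 0.094]
```

View pics/top.png

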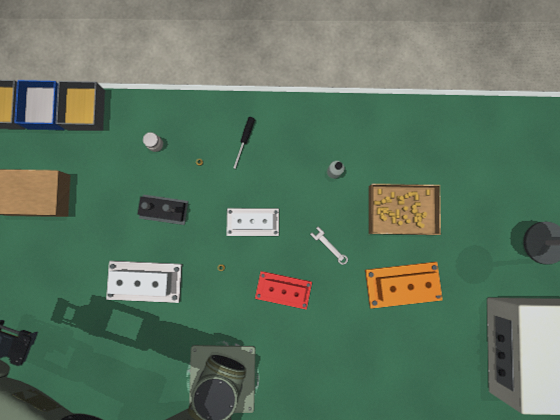

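View pics/side.png

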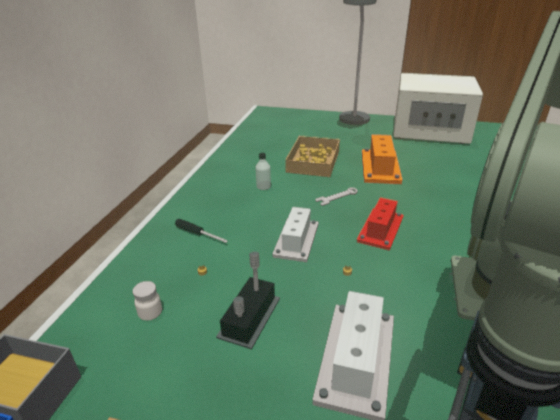

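The top view shows four candidates for the housing: silver-white large (144,282), silver-white small (253,221), red (284,290) and orange (404,285). The small silver one at (253,221) fits: it is not red or orange, and it is the smaller of the two silver ones. The tall rod is in the stand's right hole at (175,208), and the plug is in the left at (147,205). I'll confirm this in an enlarged crop.

```bash
cat >> h.py <<'E'
from scipy.spatial.transform import Rotation as Ro
def tool():
    s=state(); q=s['ee_rot']; return s,np.array(s['position']),Ro.from_quat([q[1],q[2],q[3],q[0]])
def go(p,xdir=None):
    """shift mm & rotvec in tool frame to TCP p with tool y down and tool x along +-xdir"""
    s,p0,R=tool(); sh=R.inv().apply(np.array(p)-p0)*1000
    A=R.as_matrix(); rv=np.zeros(3)
    if xdir is not None:
        x=np.array([xdir[0],xdir[1],0.]);x/=np.linalg.norm(x)
        if x@A[:,0]<0:x=-x
        y=np.array([0,0,-1.]);B=np.stack([x,y,np.cross(x,y)],1)
        rv=Ro.from_matrix(A.T@B).as_rotvec()
    print('shift',sh.round(1),'rot',rv.round(4))
E
python3 - <<'E'
from h import *
z=np.load('pics/top.npz');im,d=z['im'],z['d'];W=cloud('top',d)
save('crop',cv2.resize(im[180:320,90:330],None,fx=3.3,fy=3.3,interpolation=cv2.INTER_CUBIC))
s,p,R=tool();print(R.as_matrix().round(2))
for nm,(x0,x1,y0,y1,z0,z1) in dict(house=(.44,.56,-.19,.02,.055,.075),big=(.2,.4,.1,.4,.055,.11),stand=(.47,.6,.12,.29,.04,.056)).items():
    m=(W[...,0]>x0)&(W[...,0]<x1)&(W[...,1]>y0)&(W[...,1]<y1)&(W[...,2]>z0)&(W[...,2]<z1)
    print(nm,m.sum(),cv2.minAreaRect(W[m][:,:2].astype(np.float32)*1000),np.median(W[m][:,2]))
C,R,t=cam('top');print('campos',-R.T@t)
C,R,t=cam('wrist');print('wrist',-R.T@t,R[2],C['fx'])
E
```

```text
[[ 0.31  0.   -0.95]
 [ 0.95 -0.    0.31]
 [-0.   -1.   -0.  ]]
house 594 ((500.9891052246094, -87.99615478515625), (128.31109619140625, 49.482357025146484), 88.69954681396484) 0.06409055294831645
big 1356 ((302.593017578125, 259.18145751953125), (182.1300048828125, 69.31317901611328), 88.29390716552734) 0.08751764747845212
stand 705 ((537.879150390625, 205.607421875), (142.30499267578125, 60.20853042602539), 82.72368621826172) 0.04975759383212796
campos [ 0.41848903 -0.15163014  1.51655774]
wrist [0.11493278 0.56644096 0.38503582] [ 0.2228161  -0.07290229 -0.97213077] 318.8716811149694
```

View pics/crop.png

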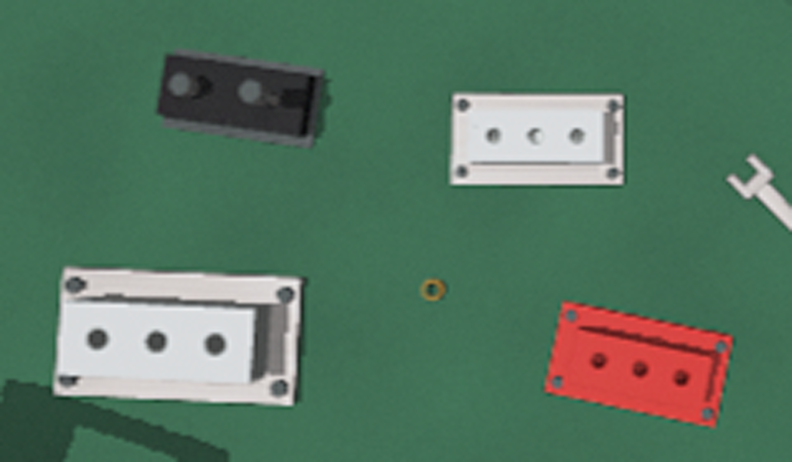

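The small silver housing at crop (537,137) is confirmed, with its centre at about (0.501, -0.088). The middle bore looks brighter, so it may be the shallow one. Next I move above the rod for a close look.

```bash
python3 -c "
from h import *
go([.525,.169,.23],[.0227,.9997])"
```

```text
shift [-253.1  -16.1 -447.8] rot [ 0.     -0.2891 -0.    ]
```

Emit:
{"api": "carry_out", "payload": {"rows": [0,-30,-2,-54,0,-0.03,0,0,-60,-4,-108,0,-0.07,0,0,-90,-6,-162,0,-0.1,0,0,-120,-8,-216,0,-0.14,0,0,-150,-10,-270,0,-0.18,0,0,-185,-12,-326,0,-0.22,0,0,-220,-14,-388,0,-0.26,0,0,-253,-16,-448,0,-0.289,0]}}

```text
clock: 1.5
position: [0.5139, 0.1807, 0.2298]
ee_rot: [-0.505, 0.506, 0.495, -0.494]
contact_force: [0.3, -0.0, 0.1]
gripper_width: 0.994
```

Run:
```python
from h import *
s,p,R=tool();print(p,R.as_matrix().round(3).tolist(),s['contact_force'])
C=cam('wrist');im,d=get_image('wrist');np.savez('pics/w1',im=im,d=d);save('w1',im)
W=cloud('wrist',d,C)
for t in('depth_rod','plug_gauge'):
  for m in masks_of('wrist',t)[:2]:
    k=m['mask']&(d>0);p=W[k]
    print(t,round(m['conf'],2),m['rect'],np.median(p,0).round(3),p.min(0).round(3),p.max(0).round(3))
m=(abs(W[...,0]-.532)<.03)&(abs(W[...,1]-.17)<.03)
for z0,z1 in((.055,.075),(.075,.095),(.095,.11),(.115,.13),(.13,.146),(.147,.156)):
    k=m&(W[...,2]>z0)&(W[...,2]<z1);p=W[k]
    if k.sum():print(z0,k.sum(),p.min(0).round(4),p.max(0).round(4),p.mean(0).round(4))
go([.525,.169,.23],[.0227,.9997])
```

```text
[0.51387551 0.18070312 0.22977027] [[0.022, 0.001, -1.0], [1.0, 0.001, 0.022], [0.001, -1.0, -0.001]] [ 0.29865658 -0.01241499  0.11792385]
depth_rod 0.81 [253.9, 204.8, 282.1, 251.3] [0.531 0.167 0.144] [0.524 0.148 0.045] [0.561 0.176 0.151]
plug_gauge 0.72 [330.0, 207.2, 362.9, 237.9] [0.542 0.244 0.089] [0.534 0.236 0.05 ] [0.554 0.262 0.096]
0.055 39 [0.5296 0.1626 0.0563] [0.5341 0.1715 0.0747] [0.5309 0.1675 0.0659]
0.075 44 [0.5296 0.1621 0.0758] [0.5352 0.1716 0.0944] [0.5309 0.1673 0.0846]
0.095 2 [0.53   0.1681 0.0959] [0.5302 0.1691 0.0967] [0.5301 0.1686 0.0963]
0.115 80 [0.5246 0.1572 0.115 ] [0.533  0.1763 0.1299] [0.5266 0.168  0.1228]
0.13 493 [0.5242 0.1568 0.1301] [0.5448 0.1765 0.146 ] [0.5335 0.1668 0.1429]
0.147 26 [0.5247 0.1592 0.1473] [0.5354 0.1765 0.1507] [0.527  0.1689 0.1486]
shift [-10.9  -0.8 -11.1] rot [ 0.     -0.0051 -0.    ]
```

View pics/w1.png

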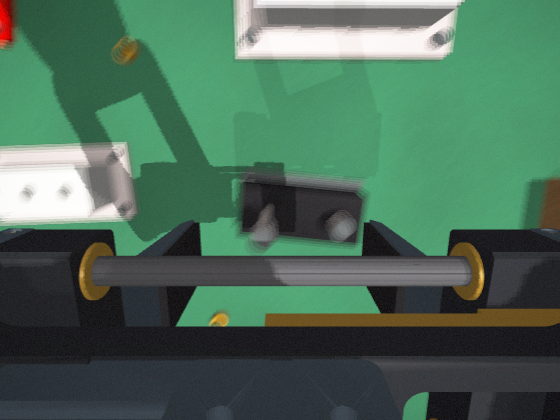

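The rod head is at wrist (263,230) and the plug at (342,225). The rod is upright at about (0.5345, 0.167). I descend to grip mid-head, with the TCP at z=0.113.

```bash
python3 -c "
from h import *
go([.5345,.1668,.113],[.0227,.9997])"
```

```text
shift [-12.9 116.2 -20.7] rot [ 0.     -0.0051 -0.    ]
```

Emit:
{"api": "carry_out", "payload": {"rows": [0.3,-13,15,-21,0,-0.005,0,0.3,-13,40,-21,0,-0.005,0,0.3,-13,60,-21,0,-0.005,0,0.3,-13,80,-21,0,-0.005,0,0.3,-13,100,-21,0,-0.005,0,0.3,-13,116,-21,0,-0.005,0,0.3,-13,116,-21,0,-0.005,0,0.3,-13,116,-21,0,-0.005,0], "newtons": 25}}

```text
clock: 2.65
position: [0.5352, 0.1672, 0.1139]
ee_rot: [-0.505, 0.506, 0.495, -0.494]
contact_force: [-0.6, 0.2, 0.7]
gripper_width: 0.701
```

```bash
python3 -c "
from h import *
print(state()['contact_force'],state()['gripper_width']);go([.5345,.1668,.113],[.0227,.9997])"
```

```text
[-0.59402812  0.24522338  0.74548455] 0.7005443013637698
shift [-0.4  0.9  0.7] rot [0.0012 0.0003 0.0005]
```

Emit:
{"api": "carry_out", "payload": {"rows": [1,0,1,0.7,0,0,0,1,0,1,0.7,0,0,0,1,0,1,0.7,0,0,0,1,0,1,0.7,0,0,0,1,0,1,0.7,0,0,0,1,0,1,0.7,0,0,0,1,0,1,0.7,0,0,0,1,0,1,0.7,0,0,0], "newtons": 25}}

```text
clock: 3.65
position: [0.5345, 0.1672, 0.1129]
ee_rot: [-0.505, 0.506, 0.495, -0.494]
contact_force: [-0.4, 0.0, 1.5]
gripper_width: 0.214
```

Emit:
{"api": "carry_out", "payload": {"rows": [1,0,-15,0,0,0,0,1,0,-45,0,0,0,0,1,0,-80,0,0,0,0,1,0,-95,0,0,0,0,1,-60,-95,8,0,0,0,1,-120,-95,16,0,0,0,1,-180,-95,24,0,0,0,1,-215,-95,33,0,0,0]}}

```text
clock: 4.65
position: [0.4955, -0.0494, 0.2074]
ee_rot: [-0.506, 0.506, 0.494, -0.494]
contact_force: [-0.0, 0.0, -1.1]
gripper_width: 0.214
```

Emit:
{"api": "carry_out", "payload": {"rows": [1,-20,0,0,0,0,0,1,-20,0,0,0,0,0,1,-20,0,0,0,0,0,1,-20,0,0,0,0,0,1,-20,0,0,0,0,0,1,-20,0,0,0,0,0,1,-20,0,0,0,0,0,1,-20,0,0,0,0,0]}}

```text
clock: 5.65
position: [0.495, -0.0694, 0.2074]
ee_rot: [-0.506, 0.506, 0.494, -0.494]
contact_force: [0.3, 0.5, -0.8]
gripper_width: 0.215
```

Run:
```python
from h import *
s,p,R=tool();print(p,R.as_matrix().round(3).tolist(),s['contact_force'],s['gripper_width'])
C=cam('wrist');im,d=get_image('wrist');np.savez('pics/w2',im=im,d=d);save('w2',im)
W=cloud('wrist',d,C)
m=(W[...,0]>.44)&(W[...,0]<.56)&(W[...,1]>-.2)&(W[...,1]<.02)&(abs(W[...,2]-.064)<.005)
mm=cv2.morphologyEx(m.astype(np.uint8),cv2.MORPH_OPEN,np.ones((3,3)))
print(m.sum(),cv2.minAreaRect(W[mm>0][:,:2].astype(np.float32)*1000),np.median(W[m][:,2]))
g=cv2.cvtColor(im,cv2.COLOR_RGB2GRAY);print(C[0])
k=(abs(W[...,0]-p[0])<.03)&(abs(W[...,1]-p[1])<.03)&(W[...,2]>p[2]-.11)&(W[...,2]<p[2]+.03)
for a in np.arange(-.11,.03,.01):
    q=W[k&(W[...,2]-p[2]>a)&(W[...,2]-p[2]<a+.01)]
    if len(q)>4:print(round(a,2),len(q),q.min(0).round(4),q.max(0).round(4))
```

```text
[ 0.49498803 -0.06936066  0.20744576] [[0.024, 0.0, -1.0], [1.0, 0.0, 0.024], [0.0, -1.0, -0.0]] [ 0.28530722  0.4948937  -0.7576932 ] 0.21539120102839687
5286 ((502.9948425292969, -88.49989318847656), (50.199886322021484, 130.36392211914062), 0.7011446356773376) 0.06427795723192725
{'fx': 318.8716811149694, 'fy': 318.8716811149694, 'cx': 281.19829577882126, 'cy': 207.49394280669023, 'rvec': array([-2.11892585, -2.06941967, -0.24467496]), 'tvec': array([ 0.05887311, -0.50853398,  0.26678046])}
-0.1 27 [ 0.4902 -0.075   0.108 ] [ 0.4943 -0.0655  0.1174]
-0.09 35 [ 0.4902 -0.0749  0.1175] [ 0.4941 -0.0656  0.1273]
-0.08 36 [ 0.4903 -0.0746  0.1276] [ 0.4935 -0.0658  0.1371]
-0.07 41 [ 0.4904 -0.0745  0.1377] [ 0.4957 -0.0653  0.1474]
-0.06 47 [ 0.4906 -0.0751  0.1476] [ 0.4952 -0.0655  0.1572]
-0.05 56 [ 0.4908 -0.0749  0.1575] [ 0.4946 -0.0656  0.1672]
-0.04 59 [ 0.4906 -0.0747  0.1676] [ 0.4942 -0.0658  0.1773]
-0.03 74 [ 0.491  -0.0752  0.1775] [ 0.4962 -0.0653  0.1874]
-0.02 50 [ 0.4909 -0.0743  0.188 ] [ 0.4937 -0.0662  0.1957]
-0.0 319 [ 0.4777 -0.0887  0.2075] [ 0.4955 -0.0515  0.2174]
0.01 543 [ 0.4776 -0.0896  0.2174] [ 0.5118 -0.0506  0.2274]
0.02 548 [ 0.4776 -0.0902  0.2275] [ 0.5123 -0.0495  0.2374]
```

View pics/w2.png

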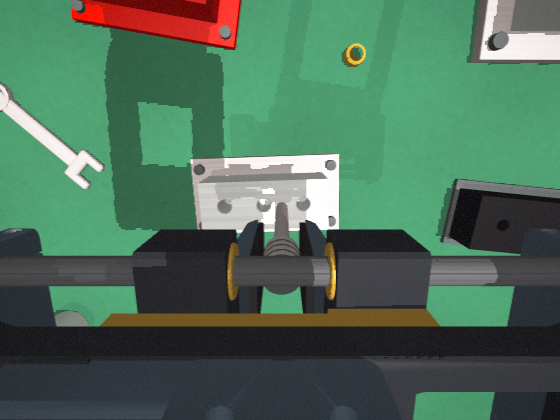

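The left, middle and right bores show at wrist (303,204), (263,205) and (224,206), and the rod is held vertical. To measure the bore mouths, I rectify the housing's top plane.

```bash
cat >> h.py <<'E'
def rectify(im,C,x0=.47,x1=.535,y0=-.16,y1=-.015,z=.064,s=5000):
    # output: col = (y1-y)*s, row=(x1-x)*s   (as seen from the robot: x up, y left)
    c,R,t=C; K=np.array([[c['fx'],0,c['cx']],[0,c['fy'],c['cy']],[0,0,1]])
    H=K@np.c_[R[:,0],R[:,1],R[:,2]*z+t]            # (x,y,1)->px
    M=np.array([[0,-1/s,x1],[-1/s,0,y1],[0,0,1]])  # (col,row,1)->(x,y,1)
    return cv2.warpPerspective(im,H@M,(int((y1-y0)*s),int((x1-x0)*s)),flags=cv2.INTER_CUBIC|cv2.WARP_INVERSE_MAP)
E
python3 - <<'E'
from h import *
z=np.load('pics/w2.npz');im=z['im'];C=cam('wrist')
r=rectify(im,C)
z=np.load('pics/top.npz');rt=rectify(z['im'],cam('top'))
for q in(r,rt):
  for c in range(0,725,100):cv2.line(q,(c,0),(c,8),(255,0,0),1)
save('rect',np.vstack([r,rt])[:600])
E
```

```text
(no output)
```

View pics/rect.png

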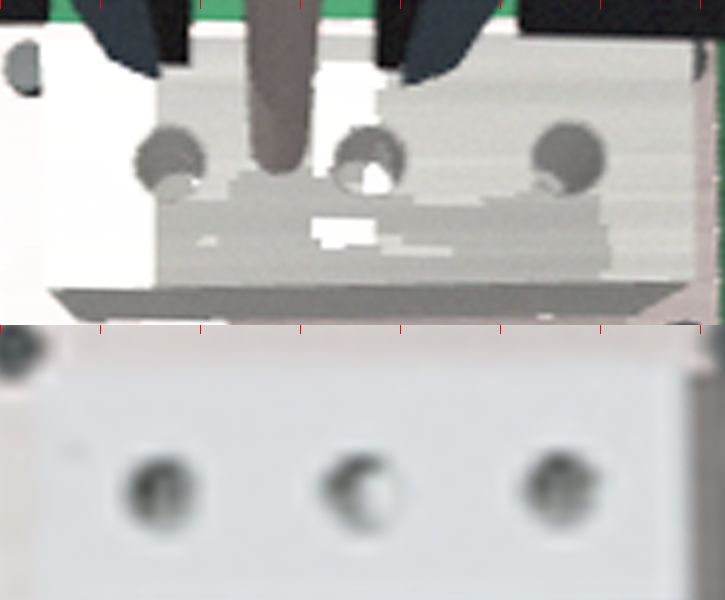

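Bore mouths in the wrist frame, corrected by the roughly 0.9 mm rod offset: left (0.5026, -0.0481), middle (0.503, -0.088), right (0.5034, -0.128). I go over the left bore with the tip about 10 mm above it.

Emit:
{"api": "carry_out", "payload": {"rows": [1,10,0,-4,0,0,0,1,21.6,0,-7,0,0,0,1,21.6,15,-7,0,0,0,1,21.6,29,-7,0,0,0,1,21.6,29,-7,0,0,0,1,21.6,29,-7,0,0,0,1,21.6,29,-7,0,0,0,1,21.6,29,-7,0,0,0], "newtons": 12}}

```text
clock: 6.7
position: [0.5028, -0.0481, 0.1788]
ee_rot: [-0.506, 0.506, 0.494, -0.494]
contact_force: [1.0, 0.4, -0.9]
gripper_width: 0.216
```

```bash
cat > chk.py <<'E'
from h import *
import sys
n=sys.argv[1]
s,p,R=tool();print(p.round(4),s['contact_force'].round(2),s['gripper_width'],s['clock'])
C=cam('wrist');im,d=get_image('wrist');W=cloud('wrist',d,C)
np.savez('pics/'+n,im=im,d=d)
r=rectify(im,C,z=.064);save(n,cv2.resize(r,None,fx=1,fy=1))
for a in np.arange(-.1,-.02,.02):
    k=(abs(W[...,0]-p[0])<.012)&(abs(W[...,1]-p[1])<.012)&(W[...,2]>.067)&(W[...,2]-p[2]>a)&(W[...,2]-p[2]<a+.02)
    q=W[k]
    if len(q)>4:print(round(a,2),len(q),'x0',q[:,0].min().round(4),'y',((q[:,1].min()+q[:,1].max())/2).round(4))
E
python3 chk.py w3
```

```text
[ 0.5028 -0.0481  0.1788] [ 1.04  0.41 -0.94] 0.21614408281500683 6.7
-0.1 65 x0 0.4978 y -0.049
-0.08 74 x0 0.4983 y -0.0487
-0.06 105 x0 0.4983 y -0.049
-0.04 136 x0 0.4984 y -0.0489
```

View pics/w3.png

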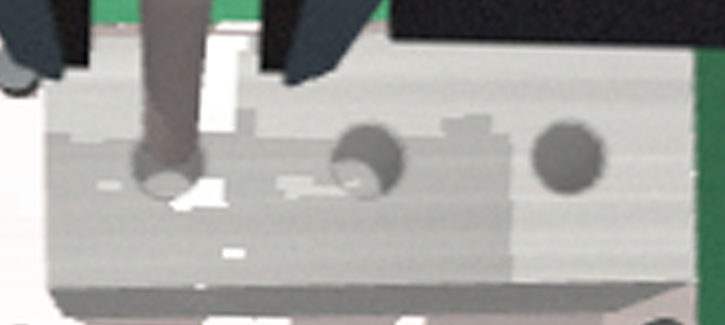

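The rod is centred over the left bore in the same camera: rod (0.5028, -0.0489), bore (0.5028, -0.0488). I descend.

Emit:
{"api": "carry_out", "payload": {"rows": [1,0,8,0,0,0,0,1,0,14,0,0,0,0,1,0,20,0,0,0,0,1,0,26,0,0,0,0,1,0,32,0,0,0,0,1,0,36,0,0,0,0,1,0,38,0,0,0,0,1,0,38,0,0,0,0], "newtons": 12}}

```text
clock: 7.75
position: [0.5027, -0.0481, 0.1407]
ee_rot: [-0.506, 0.506, 0.494, -0.494]
contact_force: [-0.0, -0.6, -1.5]
gripper_width: 0.216
```

Emit:
{"api": "carry_out", "payload": {"rows": [1,0,1.5,0,0,0,0,1,0,3,0,0,0,0,1,0,4.5,0,0,0,0,1,0,5.5,0,0,0,0,1,0,6.5,0,0,0,0,1,0,7.5,0,0,0,0,1,0,8,0,0,0,0,1,0,8,0,0,0,0]}}

```text
clock: 8.75
position: [0.5027, -0.0481, 0.1327]
ee_rot: [-0.506, 0.506, 0.494, -0.494]
contact_force: [0.4, -0.2, -1.0]
gripper_width: 0.218
```

Emit:
{"api": "carry_out", "payload": {"rows": [1,0,2,0,0,0,0,1,0,3.5,0,0,0,0,1,0,4.5,0,0,0,0,1,0,5,0,0,0,0,1,0,5.5,0,0,0,0,1,0,6,0,0,0,0,1,0,6.3,0,0,0,0,1,0,6.3,0,0,0,0]}}

```text
clock: 9.75
position: [0.503, -0.0481, 0.1268]
ee_rot: [-0.506, 0.506, 0.494, -0.494]
contact_force: [-1.8, -0.3, 2.4]
gripper_width: 0.215
```

Contact at the full-depth level, about 3.4 N. I'll hold slightly firmer so it registers.

Emit:
{"api": "carry_out", "payload": {"rows": [1,0,0.6,0,0,0,0,1,0,0.8,0,0,0,0,1,0,0.8,0,0,0,0,1,0,0.8,0,0,0,0,1,0,0.8,0,0,0,0,1,0,0.8,0,0,0,0,1,0,0.8,0,0,0,0,1,0,0.8,0,0,0,0]}}

```text
clock: 10.75
position: [0.5034, -0.0481, 0.1268]
ee_rot: [-0.505, 0.507, 0.495, -0.493]
contact_force: [-1.0, 0.6, 5.6]
gripper_width: 0.215
```

Left bore felt at about 6.6 N, full depth. On to the middle.

Emit:
{"api": "carry_out", "payload": {"rows": [1,0,-15,0,0,0,0,1,0,-40,0,0,0,0,1,0,-52,0,0,0,0,1,0,-52,0,0,0,0,1,-20,-52,-0.4,0,0,0,1,-40,-52,-0.6,0,0,0,1,-40,-52,-0.6,0,0,0,1,-40,-52,-0.6,0,0,0]}}

```text
clock: 11.75
position: [0.5024, -0.0877, 0.1781]
ee_rot: [-0.506, 0.506, 0.494, -0.493]
contact_force: [-0.2, 0.9, -1.5]
gripper_width: 0.212
```

```bash
python3 chk.py w4
```

```text
[ 0.5024 -0.0877  0.1781] [-0.23  0.87 -1.51] 0.2117447295779905 11.75
-0.1 62 x0 0.4977 y -0.0885
-0.08 77 x0 0.4978 y -0.0882
-0.06 107 x0 0.498 y -0.0886
-0.04 134 x0 0.4984 y -0.0885
```

View pics/w4.png

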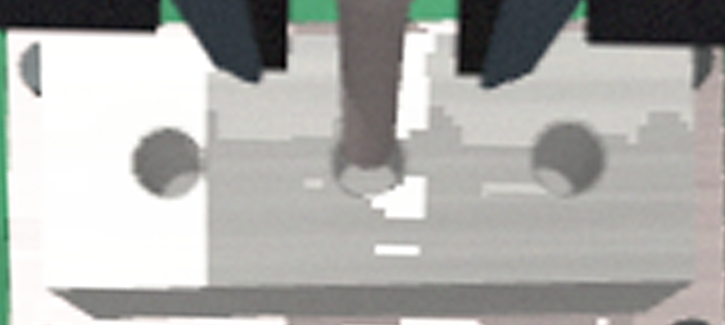

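Rod and middle bore agree to 0.3 mm, so I descend.

Emit:
{"api": "carry_out", "payload": {"rows": [1,0,8,-0.2,0,0,0,1,0,14,-0.2,0,0,0,1,0,20,-0.2,0,0,0,1,0,26,-0.2,0,0,0,1,0,32,-0.2,0,0,0,1,0,36,-0.2,0,0,0,1,0,38,-0.2,0,0,0,1,0,38.7,-0.2,0,0,0], "newtons": 12}}

```text
clock: 12.8
position: [0.5028, -0.0875, 0.1395]
ee_rot: [-0.506, 0.506, 0.494, -0.493]
contact_force: [0.2, 0.4, -0.8]
gripper_width: 0.212
```

Emit:
{"api": "carry_out", "payload": {"rows": [1,0,0.3,0,0,0,0,1,0,0.6,0,0,0,0,1,0,0.9,0,0,0,0,1,0,1.2,0,0,0,0,1,0,1.4,0,0,0,0,1,0,1.4,0,0,0,0,1,0,1.4,0,0,0,0,1,0,1.4,0,0,0,0]}}

```text
clock: 13.8
position: [0.5028, -0.0875, 0.1381]
ee_rot: [-0.506, 0.506, 0.494, -0.493]
contact_force: [-0.7, 0.0, -1.5]
gripper_width: 0.216
```

Tip at about 0.0353 with no contact yet.

Emit:
{"api": "carry_out", "payload": {"rows": [1,0,0.3,0,0,0,0,1,0,0.6,0,0,0,0,1,0,0.9,0,0,0,0,1,0,1.2,0,0,0,0,1,0,1.5,0,0,0,0,1,0,1.8,0,0,0,0,1,0,1.8,0,0,0,0,1,0,1.8,0,0,0,0]}}

```text
clock: 14.8
position: [0.5033, -0.0876, 0.1369]
ee_rot: [-0.505, 0.507, 0.495, -0.493]
contact_force: [-0.6, -0.7, 5.7]
gripper_width: 0.215
```

The middle bore stops at tip z of about 0.034 with roughly 7 N, so it is the shallow one. Now the right bore.

Emit:
{"api": "carry_out", "payload": {"rows": [1,0,-10,0,0,0,0,1,0,-30,0,0,0,0,1,0,-44,0,0,0,0,1,0,-44,-0.6,0,0,0,1,-20,-44,-1,0,0,0,1,-40,-44,-1.6,0,0,0,1,-40,-44,-1.6,0,0,0,1,-40,-44,-1.6,0,0,0]}}

```text
clock: 15.8
position: [0.5034, -0.1272, 0.1804]
ee_rot: [-0.506, 0.506, 0.495, -0.493]
contact_force: [-0.6, 0.7, -1.3]
gripper_width: 0.215
```

```bash
python3 chk.py w5
```

```text
[ 0.5034 -0.1272  0.1804] [-0.59  0.73 -1.27] 0.2146492123843 15.8
-0.1 61 x0 0.4986 y -0.128
-0.08 79 x0 0.4987 y -0.1277
-0.06 104 x0 0.499 y -0.1281
-0.04 132 x0 0.4991 y -0.128
```

View pics/w5.png

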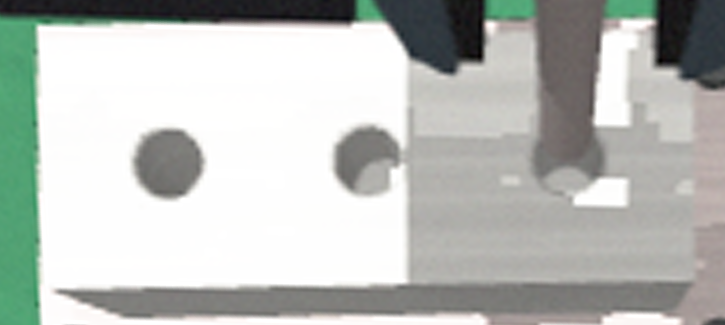

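Rod (0.5036, -0.1280), bore (0.5034, -0.1286). I shift -0.5 mm in y and descend.

Emit:
{"api": "carry_out", "payload": {"rows": [1,-0.5,8,0,0,0,0,1,-0.5,15,0,0,0,0,1,-0.5,22,0,0,0,0,1,-0.5,29,0,0,0,0,1,-0.5,35,0,0,0,0,1,-0.5,40,0,0,0,0,1,-0.5,41,0,0,0,0,1,-0.5,42,0,0,0,0], "newtons": 12}}

```text
clock: 16.85
position: [0.5037, -0.1276, 0.1386]
ee_rot: [-0.506, 0.506, 0.495, -0.493]
contact_force: [0.2, -0.5, -1.3]
gripper_width: 0.219
```

Emit:
{"api": "carry_out", "payload": {"rows": [1,0,1,0,0,0,0,1,0,2,0,0,0,0,1,0,2.3,0,0,0,0,1,0,2.3,0,0,0,0,1,0,2.3,0,0,0,0,1,0,2.3,0,0,0,0,1,0,2.3,0,0,0,0,1,0,2.3,0,0,0,0]}}

```text
clock: 17.85
position: [0.5037, -0.1276, 0.1363]
ee_rot: [-0.506, 0.506, 0.495, -0.493]
contact_force: [0.9, -0.9, -0.5]
gripper_width: 0.218
```

Emit:
{"api": "carry_out", "payload": {"rows": [1,0,0.5,0,0,0,0,1,0,1,0,0,0,0,1,0,1.3,0,0,0,0,1,0,1.6,0,0,0,0,1,0,1.6,0,0,0,0,1,0,1.6,0,0,0,0,1,0,1.6,0,0,0,0,1,0,1.6,0,0,0,0]}}

```text
clock: 18.85
position: [0.5037, -0.1276, 0.1347]
ee_rot: [-0.506, 0.506, 0.495, -0.493]
contact_force: [0.3, -0.3, -1.3]
gripper_width: 0.217
```

Free, so this bore is deep. The bottom is expected at TCP z of about 0.127.

Emit:
{"api": "carry_out", "payload": {"rows": [1,0,2,0,0,0,0,1,0,4,0,0,0,0,1,0,6,0,0,0,0,1,0,6.7,0,0,0,0,1,0,7.2,0,0,0,0,1,0,7.7,0,0,0,0,1,0,8,0,0,0,0,1,0,8,0,0,0,0]}}

```text
clock: 19.85
position: [0.5039, -0.1276, 0.1269]
ee_rot: [-0.505, 0.506, 0.495, -0.493]
contact_force: [0.3, 0.4, 0.1]
gripper_width: 0.211
```

Just touching, so I press a bit more.

Emit:
{"api": "carry_out", "payload": {"rows": [1,0,0.3,0,0,0,0,1,0,0.5,0,0,0,0,1,0,0.7,0,0,0,0,1,0,0.7,0,0,0,0,1,0,0.7,0,0,0,0,1,0,0.7,0,0,0,0,1,0,0.7,0,0,0,0,1,0,0.7,0,0,0,0]}}

```text
clock: 20.85
position: [0.5042, -0.1276, 0.1267]
ee_rot: [-0.505, 0.507, 0.495, -0.493]
contact_force: [-0.6, 1.2, 5.4]
gripper_width: 0.216
```

Right bore felt at about 6.5 N, full depth. Back to the middle, the shallow one.

Emit:
{"api": "carry_out", "payload": {"rows": [1,0,-15,0,0,0,0,1,0,-40,0,0,0,0,1,0,-52,0,0,0,0,1,0,-52,0.5,0,0,0,1,20,-52,1,0,0,0,1,39.5,-52,1.6,0,0,0,1,39.5,-52,1.6,0,0,0,1,39.5,-52,1.6,0,0,0]}}

```text
clock: 21.85
position: [0.5033, -0.0882, 0.1785]
ee_rot: [-0.505, 0.507, 0.495, -0.493]
contact_force: [-0.1, -1.1, -1.6]
gripper_width: 0.214
```

```bash
python3 chk.py w6
```

```text
[ 0.5033 -0.0882  0.1785] [-0.09 -1.07 -1.6 ] 0.21433858314988782 21.85
-0.1 61 x0 0.4986 y -0.0891
-0.08 78 x0 0.4988 y -0.0888
-0.06 106 x0 0.4987 y -0.0892
-0.04 130 x0 0.499 y -0.0891
```

Rod (0.5036, -0.0890) against bore (0.503, -0.0888): I trim -0.5 mm in x and descend.

Emit:
{"api": "carry_out", "payload": {"rows": [1,0.2,8,0.5,0,0,0,1,0.2,14,0.5,0,0,0,1,0.2,21,0.5,0,0,0,1,0.2,28,0.5,0,0,0,1,0.2,34,0.5,0,0,0,1,0.2,38,0.5,0,0,0,1,0.2,40,0.5,0,0,0,1,0.2,40,0.5,0,0,0]}}

```text
clock: 22.9
position: [0.503, -0.0882, 0.1386]
ee_rot: [-0.505, 0.507, 0.495, -0.493]
contact_force: [1.0, -0.5, -1.7]
gripper_width: 0.217
```

Emit:
{"api": "carry_out", "payload": {"rows": [1,0,0.5,0,0,0,0,1,0,0.8,0,0,0,0,1,0,1.1,0,0,0,0,1,0,1.4,0,0,0,0,1,0,1.6,0,0,0,0,1,0,1.6,0,0,0,0,1,0,1.6,0,0,0,0,1,0,1.6,0,0,0,0]}}

```text
clock: 23.9
position: [0.5032, -0.0882, 0.1371]
ee_rot: [-0.505, 0.507, 0.495, -0.493]
contact_force: [-0.2, 0.3, 0.6]
gripper_width: 0.216
```

Touching at about 2 N, again at the shallow level. I release, then retreat straight up.

Emit:
{"api": "carry_out", "payload": {"rows": [0.75,0,0,0,0,0,0,0.7,0,0,0,0,0,0,0.6,0,0,0,0,0,0,0.5,0,0,0,0,0,0,0.3,0,0,0,0,0,0,0.2,0,0,0,0,0,0,0.2,0,0,0,0,0,0,0.2,0,0,0,0,0,0]}}

```text
clock: 24.9
position: [0.5031, -0.0882, 0.1371]
ee_rot: [-0.505, 0.507, 0.495, -0.493]
contact_force: [0.5, 0.0, 0.1]
gripper_width: 0.801
```

Emit:
{"api": "carry_out", "payload": {"rows": [0.2,0,-5,0,0,0,0,0.2,0,-15,0,0,0,0,0.2,0,-30,0,0,0,0,0.2,0,-50,0,0,0,0,0.2,0,-75,0,0,0,0,0.2,0,-100,0,0,0,0,0.2,0,-110,0,0,0,0,0.2,0,-110,0,0,0,0]}}

```text
clock: 25.9
position: [0.5029, -0.0882, 0.2479]
ee_rot: [-0.504, 0.507, 0.495, -0.493]
contact_force: [-0.5, -0.6, -1.1]
gripper_width: 0.801
```

Run:
```python
from h import *
s,p,R=tool();print(p.round(4),s['contact_force'].round(2),s['clock'])
C=cam('wrist');im,d=get_image('wrist');W=cloud('wrist',d,C)
im2,d2=get_image('side');W2=cloud('side',d2)
for n,V in(('wrist',W),('side',W2)):
    k=(abs(V[...,0]-.503)<.03)&(abs(V[...,1]+.088)<.03)&(V[...,2]>.068)&(V[...,2]<.2)
    for a in(.07,.1,.13,.15,.165):
        q=V[k&(V[...,2]>a)&(V[...,2]<a+.025)]
        if len(q):print(n,a,len(q),q.min(0).round(4),q.max(0).round(4))
    print('top z',np.percentile(V[k][:,2],[95,99,100]).round(4))
save('end',np.hstack([cv2.resize(im[100:300,180:380],(400,400)),cv2.resize(im2[160:260,240:340],(400,400),interpolation=cv2.INTER_CUBIC)]))
```

```text
[ 0.5029 -0.0882  0.2479] [-0.51 -0.59 -1.15] 25.9
wrist 0.07 53 [ 0.5008 -0.0931  0.0701] [ 0.5052 -0.0842  0.0943]
wrist 0.1 54 [ 0.5023 -0.0928  0.1005] [ 0.5062 -0.0838  0.1225]
wrist 0.13 101 [ 0.5    -0.0979  0.1391] [ 0.5103 -0.0778  0.155 ]
wrist 0.15 592 [ 0.5006 -0.098   0.15  ] [ 0.5212 -0.0778  0.1745]
wrist 0.165 470 [ 0.5015 -0.098   0.1652] [ 0.5212 -0.0783  0.1745]
top z [0.1703 0.1737 0.1745]
side 0.07 29 [ 0.4984 -0.0911  0.0709] [ 0.5092 -0.0786  0.0944]
side 0.1 32 [ 0.5009 -0.0881  0.1006] [ 0.5091 -0.0804  0.1246]
side 0.13 49 [ 0.4985 -0.0876  0.1301] [ 0.5163 -0.0741  0.1546]
side 0.15 75 [ 0.4987 -0.0929  0.1502] [ 0.519  -0.0726  0.1748]
side 0.165 36 [ 0.5006 -0.0929  0.1651] [ 0.519  -0.0726  0.1748]
top z [0.1714 0.1741 0.1748]
```

View pics/end.png

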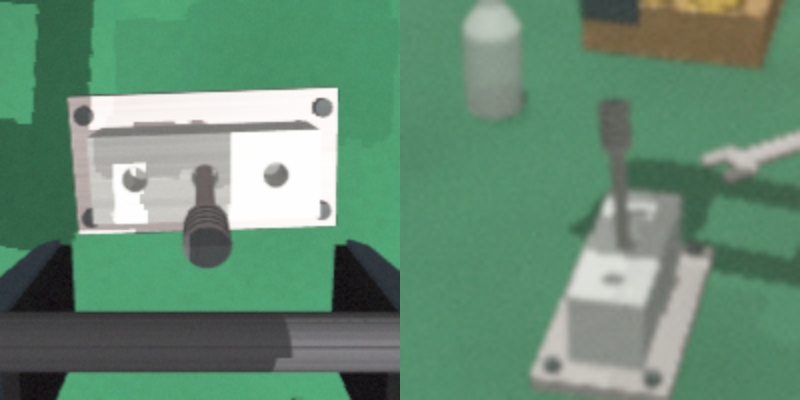

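The rod stands in the middle bore. Its top is at z of about 0.174, so its tip is at about 0.034. It leans about 0.06 rad, and the gripper is clear.

```bash
python3 -c "
from bench import *
print(state()['dq'].round(3));print(close_job())"
```

```text
[-0.001  0.006  0.008 -0.001 -0.002  0.   ]
the job is handed in; nothing more can be done
None
```

The job is done and handed in at about 26 s of the 56 s allowed. `close_job()` gives no verdict, so the results below are my own readings.

- **Feeling the bores:** I took the long rod from the right hole of the stand and felt the bores of the small silver housing in order. All three presses read well under the 20 N limit at the wrist.

| Bore | Tip height at the bottom | Press | Depth |
|---|---|---|---|
| Left | about 24 mm (used as the height reference) | about 6.6 N | full |
| Middle | about 34 mm | about 7 N | shallow |
| Right | about 24 mm | about 6.5 N | full |

- **Force:** These presses are a little above the 1 to 5 N the task suggests. Readings also wander by roughly ±0.5 N.
- **Rod left as flag:** It stands on the bottom of the middle bore. Wrist and side cameras agree that its top is at about 174 to 175 mm, so the tip is at about 34 mm, inside the 30 to 37.5 mm limits. It leans about 0.06 rad.
- **Robot clear:** The gripper is open and 110 mm above where it let go, touching nothing.
- **Not fully checked:** The cameras differed by up to about 2 mm on the bore positions, so I centred the rod with the wrist camera. I did not measure the bystanders again at the end.

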